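# Pin the boom into its mounting bracket

## Robot

A 6-joint arm with a two-finger parallel gripper is mounted at the origin on the work surface. World frame = base frame: x ahead of the robot, y to its left, z up, the work surface at z = 0. Lengths are in m, angles in rad, forces in N, time in s.
With the tool pointing down it reaches from about 0.3 to 1 m from the base axis. Payload 5.1 kg.
Tool frame: the origin (TCP) lies midway between the tips of the shut fingers; the grasp point (between the pads) lies robot.pinch_z behind it (robot.pinch_z is the distance from the TCP to the grasp point, in m); z points along the fingers, y is the direction in which the jaws open and shut (so a half turn about z gives the same grasp; the last joint's range is limited). The gripper opens to 95 mm and grips with 3 to 60 N. Pads are 20 mm wide; open, the fingers measure 119 mm over their backs; the gripper's body (75 mm by 180 mm) begins 59 mm behind the grasp point.
Start: joints at [1.135, 0.124, 1.65, -0, 1.367, -0.083], TCP at [0.225, 0.61, 0.215] pointing down, gripper open.
Joint ranges: [-2.61, 2.61], [-1.02, 2.33], [0.03, 2.71], [-1.35, 4.49], [0.32, 2.68], [-2.91, 2.91]. Speed limits (rad/s): [2.57, 2.57, 3.14, 3.14, 3.14, 3.14].

## Interface

Orientations are given as a unit quaternion [w, x, y, z].
In Python, from rig import robot, viewer, job gives the robot as it stands.
- The arm moves only by the shell command python3 -m crank 'ROWS' [FORCE]. ROWS is JSON, a list of rows, each a list of 3 entries, a list of its own where there are three numbers: the shift along the tool's x, y, z in units of 30 mm (1.0 is 30 mm), then the turn, a rotation vector about the tool's x, y, z in rad, then the closure in counts, from 0 (fully open) to 255 (shut). In form: [[[x, y, z], [ax, ay, az], grip], ...]. A call has 1 to 20 rows; each row shifts and turns the commanded pose from where the row before left it, along the tool's axes as they then stand; what a row does not reach is not made up. A row lasts 1/10 s, in which the tool goes at most 50 mm and 8.59 degrees, less where a joint would pass 70% of its speed; a pose out of reach is approached as far as the arm can. A call is refused whole if a number of a shift passes 1 or a number of a turn 0.15, either way. A call with a gripper value outside its range is refused whole. The fingers move at their own pace and stop on an object; FORCE is the grip in N (left out, the last holds). Time passes only in rows, so rows that do not move let the fingers close. It gives the time, the measured TCP pose, the force and the opening at its end, in the units of the state.
- robot.get_state(): the state, without advancing time (a new reading comes with each control period).
- viewer.get_image(name): name is "side" or "top" or "wrist"; returns a dict with "pixels" (480x640x3 uint8, blue, green, red), "mtx" (3x3 intrinsics, pixels), "rvec" (rotation vector, rad) and "tvec" (3), from world to camera coordinates, as OpenCV has them; the wrist camera has in their place "T_tool_cam" (4x4, takes a point from camera to tool coordinates, whose origin is the TCP and whose axes are the flange's). Camera axes: x right, y down, z forward; pixel columns grow to the right and rows downward; lengths in m; the calibration is good to about 2 mm. A picture is of the moment at which its call begins: read the wrist's pose just before it. There is no depth.
- job.hand_in(): hands the job in, once; it reports no verdict.
The state is a dict: "clock": time; "q": joint angles; "qd": joint speeds; "effort": joint torques, N m; "tcp_pos": TCP position; "tool_rot": TCP orientation; "contact_force": force on the tool from outside, world axes, zero at the start; "moment": the same for the moment, N m; "finger_gap": finger opening in m.
Only numpy, scipy, OpenCV 4.12 (cv2) and the standard library are available. Lean on these libraries where they do the work, as an engineer would, in place of code of your own. Each camera call takes 0.05 s, during which the arm holds its last target.

## Task

Lock the grey boom into its mounting bracket with the bracket's own pin bolt: with your fingertips push the red-knobbed handle along the slot in the blue guide tube until the pin is fully home through the boom's eye and both cheeks, then, round the corner of the slot, push the handle over sideways (to the side where the robot stands, away from the boom's far end) until it lies down level at the end of the short leg. Only push the handle, never take it between the fingers, and leave the loose parts around the bracket where they are.

Things in the scene. Friction and masses are not known exactly. Their poses are not given: they have to be found in the camera images.
- mount: Dark steel bracket bolted to the bench; never moves, but its place and yaw differ each time. Origin: on the bench under the corner of the L-slot. The mm here and below are in its own axes (at yaw 0: x away from the robot, y left). Base plate 150 x 270 x 12, centred on the origin. Only the handle rises above 84 over the guide tube, and nothing of bracket or boom above 107.
- slot_start (a point): Where the long leg of the slot begins: on the pin's axis, 75 mm to -y of corner. The blue guide tube (outer radius 22) lies along y at height 62 from y = -100 to 48. The slot, 13 wide, has its long leg on top of the tube from here to the corner.
- corner (a point): On the pin's axis under the corner of the L-slot, 62 mm above the mount's origin; the handle stands over it when the pin is home. The short leg goes from here down the tube's -x side.
- eye (a point): Centre of the boom's steel eye (radius 30), 82 mm to +y of the corner, on the pin's axis. It sits between the two upright cheeks (y 48 to 60 and 104 to 116, x -75 to 75 at the foot, 100 high). The boom's 50 mm square grey tube, its end plate and a timber under it reach from here to x = 256, y 32 to 132.
- pin (a joint): How far the steel pin bolt (30 mm diameter) is pushed along the tube, m: 0 drawn back, 0.075 fully home (solid stop), growing towards the mount's +y. About 4 N of friction; it stays where it is left. While the handle is over, the slot's edge keeps the pin in its last 4 mm.
- handle (a joint): Angle of the handle about the pin's axis, rad: 0 straight up, growing as it goes over to the mount's -x side, 1.5 lying level at the end of the short leg (solid stop). It goes over only in the last 4 mm of the pin's travel; before that the slot lets it rock about 0.2. Friction about 0.12 N m (2 N at the knob); it stays where it is left.
- knob (a point): Centre of the red ball knob, 28 mm diameter, at the end of the handle, 72 mm from the pin's axis: 134 mm above the bench with the handle up, about 67 mm with it down. In the mount's axes: x = -72 sin(handle), y = pin - 75, z = 62 + 72 cos(handle) (mm).
- stem (a point): A point in the handle's bare steel stem (9 mm diameter), 40 mm from the pin's axis, between the tube and the knob.
- sleeve_long: Bystander: upright zinc pipe sleeve, 45 mm diameter, 110 high; origin at its foot.
- sleeve_short: Bystander: upright zinc pipe sleeve, 45 mm diameter, 85 high; origin at its foot.
- spanner: Bystander: open-ended spanner lying flat, 200 mm long; origin under its middle.
- spray: Bystander: white spray can with yellow cap, 58 mm diameter, 155 high; origin at its foot.
- carton: Bystander: small cardboard box 90 x 70 x 55; origin under its middle.
- bearing: Bystander: ball bearing lying flat, 52 mm diameter, 16 high; origin under its middle.
- nut: Bystander: steel hexagon nut, 46 mm across its corners, 20 high; origin under its middle.
- snaphook: Bystander: aluminium snap hook lying flat, about 115 x 65 x 12; origin under its middle.

How it is judged:
By the outcome, as a careful person would: the job done as asked, in the order asked, and still so for the second after the job is handed in, with the robot touching nothing.
It also fails if it takes over 45 s, if anything falls off the work surface, if the arm or the gripper's body presses on something with over 40 N, if the wrist force passes 120 N, or if a joint passes its speed limit or range.

## Working session

There is one attempt and no reset: what is moved stays moved. The work goes in short steps, Python scripts to look and compute and a shell command to move; the robot and the scene stay as the last step left them, time stands still between calls to the robot, and variables do not carry over. Pictures are saved under pics/ and viewed, and the job is handed in when it is done.

```bash
ls; mkdir -p pics; python3 - <<'E'
from rig import robot, viewer, job
import cv2
print(robot.get_state(), robot.pinch_z)
for n in("side","top"):
    d=viewer.get_image(n); cv2.imwrite(f"pics/{n}0.png",d["pixels"]); print(n,d["mtx"],d["rvec"],d["tvec"])
E
```

```text
pics
{'clock': 0.0, 'q': array([ 1.13538923e+00,  1.24491303e-01,  1.65164396e+00, -1.95874662e-05,
        1.36747967e+00, -8.26112442e-02]), 'qd': array([ 0.00179603, -0.00049498,  0.00018989, -0.00209435,  0.00082701,
       -0.00250268]), 'effort': array([ 1.10566602e-03, -4.17596555e+01, -3.59937823e+01,  7.74852047e-02,
        4.88231785e-02, -1.54005452e-04]), 'tcp_pos': array([0.22436419, 0.60938242, 0.21341373]), 'tool_rot': array([-2.49704771e-04,  1.75482498e-01,  9.84482032e-01, -9.79864257e-04]), 'contact_force': array([ 0.10539264, -0.93531977,  0.08229263]), 'moment': array([-0.04142038,  0.03212804, -0.01951689]), 'finger_gap': 0.09562908689886461} 0.0188
side [[538.46336722   0.         319.20766388]
 [  0.         538.46336722 248.12456698]
 [  0.           0.           1.        ]] [ 2.380982   -0.19101377  0.07552865] [-0.54985604  0.15368813  1.09901232]
top [[577.3181826    0.         311.1093236 ]
 [  0.         577.3181826  233.72883411]
 [  0.           0.           1.        ]] [ 2.19759753 -2.15415451  0.09055562] [0.02972174 0.58345961 1.20344201]
```

View pics/side0.png

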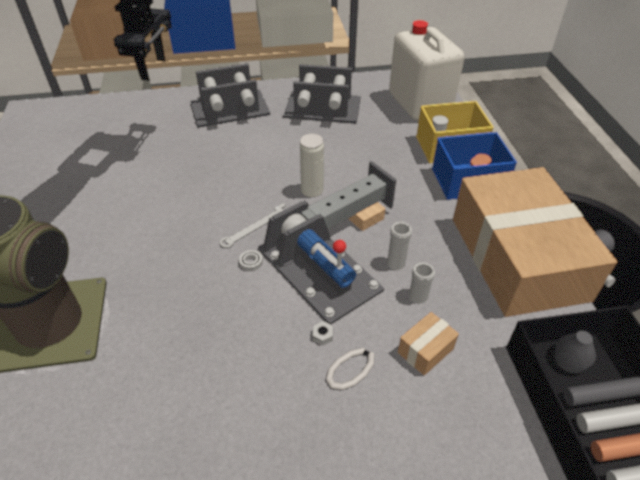

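View pics/top0.png

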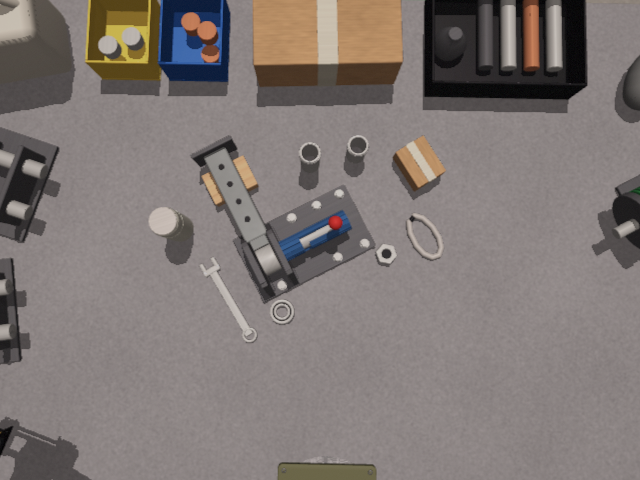

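```bash
cat > h.py <<'E'
import numpy as np, cv2
from rig import robot, viewer
def cam(n):
    d=viewer.get_image(n); R=cv2.Rodrigues(np.array(d["rvec"],float))[0]; t=np.array(d["tvec"],float).ravel()
    return dict(img=np.array(d["pixels"]),K=np.array(d["mtx"]),R=R,t=t,c=-R.T@t)
def ray(c,uv):
    d=c["R"].T@np.linalg.inv(c["K"])@np.array([uv[0],uv[1],1.]); return d/np.linalg.norm(d)
def plane(c,uv,z):
    d=ray(c,uv); return c["c"]+d*(z-c["c"][2])/d[2]
def tri(a,ua,b,ub):
    A=[];r=[]
    da,db=ray(a,ua),ray(b,ub)
    s=np.linalg.lstsq(np.stack([da,-db],1),b["c"]-a["c"],rcond=None)[0]
    p,q=a["c"]+s[0]*da,b["c"]+s[1]*db
    return (p+q)/2,np.linalg.norm(p-q)
def proj(c,P):
    p=c["K"]@(c["R"]@np.asarray(P,float)+c["t"]); return p[:2]/p[2]
def red(c,box):
    h=cv2.cvtColor(c["img"],cv2.COLOR_BGR2HSV); m=(((h[...,0]<6)|(h[...,0]>174))&(h[...,1]>170)&(h[...,2]>80)).astype(np.uint8)
    k=np.zeros_like(m); x0,x1,y0,y1=box; k[y0:y1,x0:x1]=m[y0:y1,x0:x1]
    n,l,s,ce=cv2.connectedComponentsWithStats(k); i=1+np.argmax(s[1:,4]); 
    cs,_=cv2.findContours((l==i).astype(np.uint8),0,2); (u,v),r=cv2.minEnclosingCircle(cs[0])
    return np.array([u,v]),s[i],ce[i]
E
python3 - <<'E'
from h import *
T,S=cam("top"),cam("side")
a=red(T,(200,420,120,330));b=red(S,(200,460,180,340));print(a,b)
print("knob",tri(T,a[2],S,b[2]))
for n,c,z,(x0,x1,y0,y1) in(("t",T,0.012,(220,390,170,310)),("s",S,0,(230,400,190,330))):
    cv2.imwrite(f"pics/{n}crop.png",cv2.resize(c["img"][y0:y1,x0:x1],None,fx=4.2,fy=4.2,interpolation=cv2.INTER_CUBIC))
# blue tube outline in top
h=cv2.cvtColor(T["img"],cv2.COLOR_BGR2HSV); m=((abs(h[...,0].astype(int)-110)<12)&(h[...,1]>120)).astype(np.uint8); m[:170]=0;m[300:]=0
cs,_=cv2.findContours(m,0,2); c=np.vstack([k for k in cs if cv2.contourArea(k)>20])
r=cv2.minAreaRect(c); bp=cv2.boxPoints(r); print(r,bp)
for p in bp: print(plane(T,p,0.062))
E
```

```text
(array([335.   , 222.375]), array([329, 216,  13,  14, 141], dtype=int32), array([334.96453901, 222.26241135])) (array([339., 246.]), array([334, 241,  11,  11,  93], dtype=int32), array([338.89247312, 246.06451613]))
knob (array([ 0.59607437, -0.00485591,  0.13440116]), np.float64(0.0010190192495636977))
((315.0000305175781, 235.00001525878906), (20.57182502746582, 71.5541763305664), 63.43495178222656) [[278.40002 241.80002]
 [342.40002 209.80002]
 [351.60004 228.20001]
 [287.60004 260.2    ]]
[0.56153156 0.10831828 0.062     ]
[ 0.63059862 -0.0225783   0.062     ]
[ 0.59269459 -0.04216461  0.062     ]
[0.52399119 0.08845769 0.062     ]
```

View pics/tcrop.png

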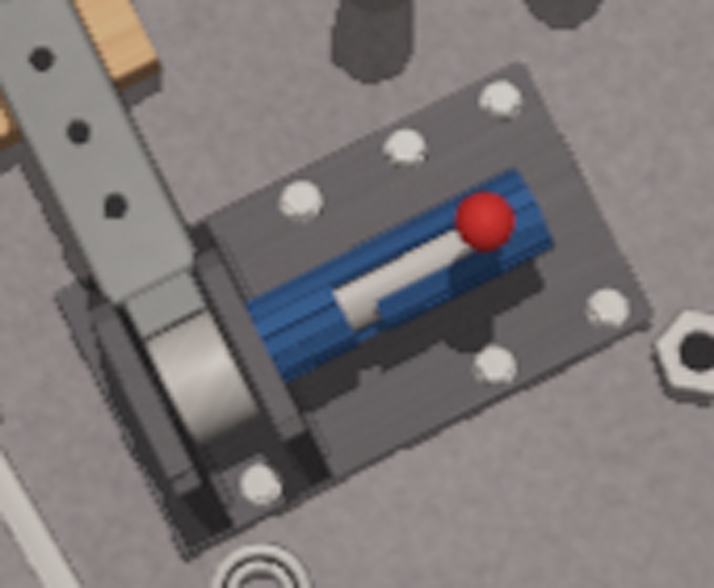

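View pics/scrop.png

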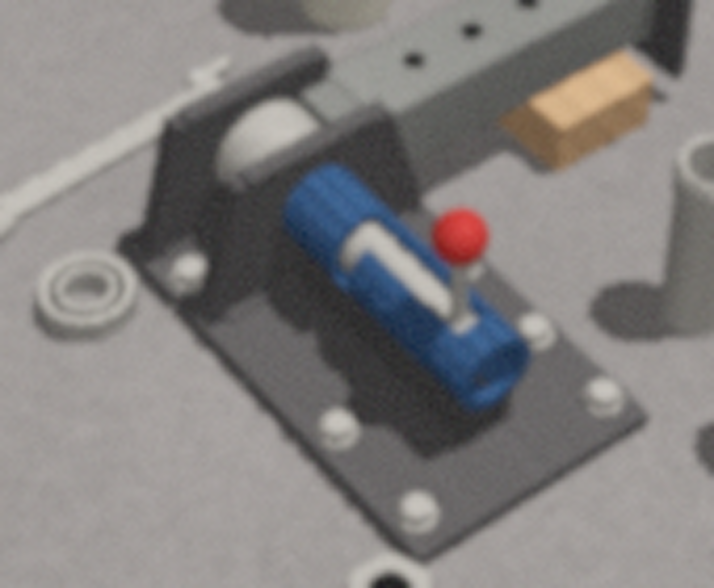

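```bash
python3 - <<'E'
from h import *
T,S=cam("top"),cam("side")
P=[plane(T,np.array(p)/4.2+[220,170],0.012) for p in((522,63),(652,320),(188,560))]
print(P, np.linalg.norm(P[0]-P[1]),np.linalg.norm(P[1]-P[2]))
a=P[0]-P[1];b=P[2]-P[1];print("yaw", np.degrees(np.arctan2(a[1],a[0])),np.degrees(np.arctan2(b[1],b[0]))-90,"centre",(P[0]+P[2])/2)
knob=np.array([.5961,-.0049])
for yaw in(27.,28.,29.):
    y=np.radians(yaw); ym=np.array([-np.sin(y),np.cos(y)]); print(yaw,"corner from knob",knob+.075*ym)
# check by projecting tube ends
y=np.radians(28);X=np.array([np.cos(y),np.sin(y),0]);Y=np.array([-np.sin(y),np.cos(y),0]);c=np.append(knob,0)+.075*Y
for n,C in(("t",T),("s",S)):
    im=C["img"].copy()
    for p in [(0,-100,84),(0,48,84),(0,-100,62),(75,-135,12),(-75,-135,12),(-75,135,12),(75,135,12),(0,60,100),(0,104,100),(0,82,92)]:
        u=proj(C,c+(X*p[0]+Y*p[1]+np.array([0,0,p[2]]))*1e-3 if 0 else c+X*p[0]*1e-3+Y*p[1]*1e-3+np.array([0,0,p[2]*1e-3])); cv2.circle(im,tuple(int(round(v)) for v in u),1,(0,255,0),-1)
    cv2.imwrite(f"pics/{n}chk.png",cv2.resize(im[170:330,220:400],None,fx=3,fy=3))
E
python3 -c "
import cv2,numpy as np
cv2.imwrite('pics/chk.png',cv2.resize(np.hstack([cv2.imread('pics/tchk.png'),cv2.imread('pics/schk.png')]),(800,356)))"
```

```text
[array([ 0.69126209, -0.02832649,  0.012     ]), array([ 0.55977894, -0.09675352,  0.012     ]), array([0.43319935, 0.1370964 , 0.012     ])] 0.1482230704858696 0.2659100953812689
yaw 27.493567748672262 28.4260439254611 centre [0.56223072 0.05438496 0.012     ]
27.0 corner from knob [0.56205071 0.06192549]
28.0 corner from knob [0.56088963 0.06132107]
29.0 corner from knob [0.55973928 0.06069648]
```

View pics/chk.png

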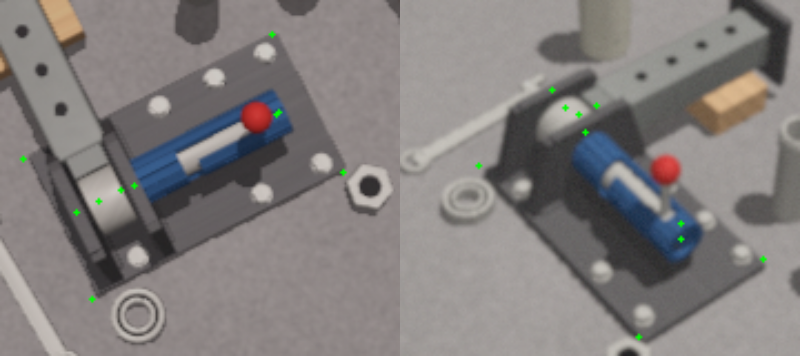

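```bash
python3 -m crank '[[[0,0,0],[0,0,0.146],255],[[0,0,0],[0,0,0.146],255],[[0,0,0],[0,0,0.146],255],[[0,0,0],[0,0,0.146],255],[[0,0,0],[0,0,0.146],255],[[0,0,0],[0,0,0],255],[[0,0,0],[0,0,0],255]]' 20
cat >> h.py <<'E'
from scipy.spatial.transform import Rotation as Ro
YAW=np.radians(28);C0=np.array([.5622,.0544,0]);M=np.array([[np.cos(YAW),-np.sin(YAW),0],[np.sin(YAW),np.cos(YAW),0],[0,0,1]])
def st():
    s=robot.get_state();q=s["tool_rot"];R=Ro.from_quat([q[1],q[2],q[3],q[0]]).as_matrix()
    print("t %.2f gap %.4f"%(s["clock"],s["finger_gap"]),"tcp mount mm",np.round(1e3*M.T@(s["tcp_pos"]-C0),1),"F mount",np.round(M.T@s["contact_force"],1))
    print("tool axes in mount\n",np.round(M.T@R,3))
def knob():
    T,S=cam("top"),cam("side"); a=red(T,(200,420,120,330));b=red(S,(200,460,180,340))
    p,e=tri(T,a[2],S,b[2]); print("knob mount mm",np.round(1e3*M.T@(p-C0),1),"err",round(e*1e3,1),"areas",a[1][4],b[1][4]);return T,S
E
python3 -c "
from h import *
st()"
```

```text
clock: 1.0
tcp_pos: [0.2246, 0.6099, 0.2145]
tool_rot: [0.0, 0.514, 0.858, -0.0]
contact_force: [-0.8, -0.3, 0.6]
finger_gap: 0.0442
t 1.00 gap 0.0442 tcp mount mm [-37.3 649.  214.5] F mount [-0.9  0.1  0.6]
tool axes in mount
 [[-0.002  1.    -0.   ]
 [ 1.     0.002 -0.   ]
 [-0.    -0.    -1.   ]]
```

```bash
python3 -m crank '[[[-1,0.06,0],[0,0,0],255],[[-1,0.06,0],[0,0,0],255],[[-1,0.06,0],[0,0,0],255],[[-1,0.06,0],[0,0,0],255],[[-1,0.06,0],[0,0,0],255],[[-1,0.06,0],[0,0,0],255],[[-1,0.06,0],[0,0,0],255],[[-1,0.06,0],[0,0,0],255],[[-1,0.06,0],[0,0,0],255],[[-1,0.06,0],[0,0,0],255],[[-1,0.06,0],[0,0,0],255],[[-1,0.06,0],[0,0,0],255],[[-1,0.06,0],[0,0,0],255],[[-1,0.06,0],[0,0,0],255],[[-1,0.06,0],[0,0,0],255],[[-1,0.06,0],[0,0,0],255],[[-1,0.06,0],[0,0,0],255],[[-1,0.06,0],[0,0,0],255],[[-1,0.06,0],[0,0,0],255],[[-1,0.06,0],[0,0,0],255]]' 20
python3 -m crank '[[[-1,0,0],[0,0,0],255],[[-1,0,0],[0,0,0],255],[[-1,0,0],[0,0,0],255],[[-1,0,0],[0,0,0],255],[[-1,0,0],[0,0,0],255],[[-0.3,0,0],[0,0,0],255],[[0,0,0],[0,0,0],255],[[0,0,0],[0,0,0],255]]'
python3 - <<'E'
from h import *
st()
d=viewer.get_image("wrist"); cv2.imwrite("pics/w1.png",d["pixels"])
T,S=cam("top"),cam("side"); cv2.imwrite("pics/s1.png",np.hstack([T["img"][100:400,200:600],S["img"][100:400,150:550]]))
E
```

```text
clock: 3.0
tcp_pos: [0.5382, 0.0957, 0.2148]
tool_rot: [0.0, 0.514, 0.858, 0.0]
contact_force: [0.6, 0.6, -0.7]
finger_gap: 0.0005
clock: 3.8
tcp_pos: [0.6119, -0.0429, 0.2145]
tool_rot: [-0.0, 0.515, 0.857, 0.0]
contact_force: [-0.7, 0.1, 0.0]
finger_gap: 0.0003
t 3.80 gap 0.0003 tcp mount mm [  -1.8 -109.2  214.5] F mount [-0.6  0.5  0. ]
tool axes in mount
 [[-0.     1.    -0.   ]
 [ 1.     0.     0.001]
 [ 0.001 -0.    -1.   ]]
```

View pics/w1.png

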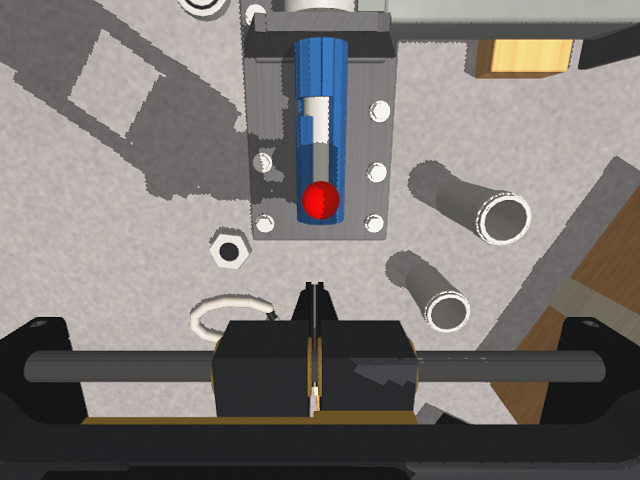

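View pics/s1.png

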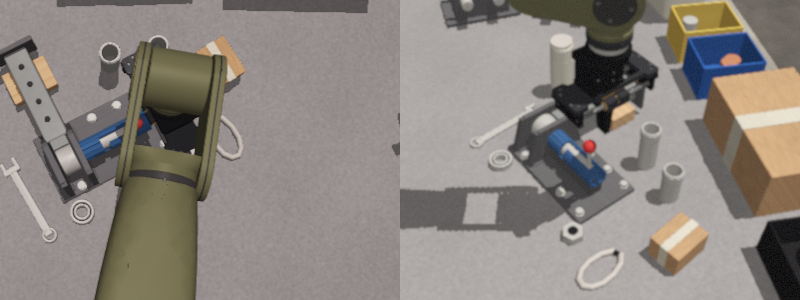

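```bash
cat >> h.py <<'E'
def wknob(z,save=None):
    s=robot.get_state();q=s["tool_rot"];R=Ro.from_quat([q[1],q[2],q[3],q[0]]).as_matrix()
    d=viewer.get_image("wrist");im=np.array(d["pixels"]);A=np.array(d["T_tool_cam"])
    if save: cv2.imwrite(save,im)
    uv,b,ce=red(dict(img=im),(0,640,0,480))
    o=s["tcp_pos"]+R@A[:3,3]; r=R@A[:3,:3]@np.linalg.inv(np.array(d["mtx"]))@np.array([*uv,1])
    p=o+r*(z-o[2])/r[2]; print("wrist knob px",uv,b,"mount mm",np.round(1e3*M.T@(p-C0),1)); return p
E
python3 -c "
from h import *
wknob(.134)"
```

```text
wrist knob px [320.2272644  200.40908813] [ 302  182   37   38 1106] mount mm [  2.2 -67.5 134. ]
```

```bash
python3 -m crank '[[[0,0.13,0.9],[0,0,0],255],[[0,0,0.9],[0,0,0],255],[[0,0,0.9],[0,0,0],255],[[0,0,0.5],[0,0,0],255],[[0,0,0.2],[0,0,0],255],[[0,0,0],[0,0,0],255]]'
python3 -c "
from h import *
st();wknob(.134,'pics/w2.png')"
```

```text
clock: 4.6
tcp_pos: [0.6155, -0.0414, 0.1123]
tool_rot: [-0.0, 0.515, 0.857, -0.0]
contact_force: [-0.0, 0.6, -0.5]
finger_gap: 0.0006
t 4.60 gap 0.0006 tcp mount mm [   2.  -109.6  112.3] F mount [ 0.3  0.5 -0.5]
tool axes in mount
 [[ 0.     1.    -0.001]
 [ 1.    -0.     0.001]
 [ 0.001 -0.001 -1.   ]]
wrist knob px [315.60864258 236.84437561] [ 285  206   62   62 3004] mount mm [  2.1 -67.3 134. ]
```

View pics/w2.png

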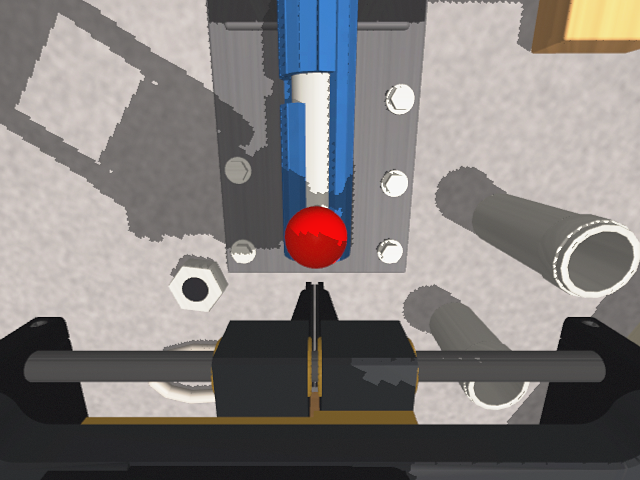

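```bash
python3 -m crank '[[[0.4,0,0],[0,0,0],255],[[0.3,0,0],[0,0,0],255],[[0.25,0,0],[0,0,0],255],[[0.25,0,0],[0,0,0],255],[[0.25,0,0],[0,0,0],255],[[0.25,0,0],[0,0,0],255],[[0.25,0,0],[0,0,0],255],[[0.25,0,0],[0,0,0],255],[[0.2,0,0],[0,0,0],255],[[0.1,0,0],[0,0,0],255]]'
python3 -c "
from h import *
st();wknob(.134,'pics/w3.png')"
```

```text
clock: 5.65
tcp_pos: [0.5801, 0.0252, 0.1125]
tool_rot: [-0.0, 0.515, 0.857, 0.0]
contact_force: [2.8, -4.3, 3.4]
finger_gap: 0.0007
t 5.65 gap 0.0007 tcp mount mm [  2.1 -34.2 112.5] F mount [ 0.5 -5.1  3.4]
tool axes in mount
 [[ 0.  1. -0.]
 [ 1. -0.  0.]
 [ 0. -0. -1.]]
wrist knob px [315.30123901 273.21014404] [ 286  243   60   61 2842] mount mm [  2.1  -9.2 134. ]
```

```bash
python3 -m crank '[[[0.12,0,0],[0,0,0],255],[[0.1,0,0],[0,0,0],255],[[0.06,0,0],[0,0,0],255],[[0,0,0],[0,0,0],255]]'
python3 -c "
from h import *
st();wknob(.134)"
```

```text
clock: 6.1
tcp_pos: [0.5762, 0.0323, 0.1123]
tool_rot: [-0.001, 0.515, 0.857, -0.0]
contact_force: [2.0, -2.8, 0.4]
finger_gap: 0.0003
t 6.10 gap 0.0003 tcp mount mm [  2.  -26.1 112.3] F mount [ 0.4 -3.4  0.4]
tool axes in mount
 [[ 0.001  1.    -0.001]
 [ 1.    -0.001  0.001]
 [ 0.001 -0.001 -1.   ]]
wrist knob px [315.46835327 273.11871338] [ 286  243   60   61 2851] mount mm [  2.  -1. 134.]
```

```bash
python3 -m crank '[[[0.06,0,0],[0,0,0],255],[[0.03,0,0],[0,0,0],255],[[0,0,0],[0,0,0],255]]'
python3 -c "
from h import *
st()"
```

```text
clock: 6.45
tcp_pos: [0.5751, 0.0344, 0.1124]
tool_rot: [-0.0, 0.515, 0.857, -0.0]
contact_force: [2.8, -2.4, 0.9]
finger_gap: 0.0005
t 6.45 gap 0.0005 tcp mount mm [  2.  -23.8 112.4] F mount [ 1.3 -3.4  0.9]
tool axes in mount
 [[ 0.001  1.    -0.   ]
 [ 1.    -0.001  0.   ]
 [ 0.    -0.    -1.   ]]
```

```bash
python3 -m crank '[[[0.06,0,0],[0,0,0],255],[[0.04,0,0],[0,0,0],255],[[0,0,0],[0,0,0],255]]'
python3 -c "
from h import *
st();wknob(.134,'pics/w4.png')"
```

```text
clock: 6.75
tcp_pos: [0.5746, 0.0353, 0.1125]
tool_rot: [0.002, 0.515, 0.857, -0.001]
contact_force: [5.3, -8.5, -1.6]
finger_gap: 0.0006
t 6.75 gap 0.0006 tcp mount mm [  2.  -22.6 112.5] F mount [  0.7 -10.   -1.6]
tool axes in mount
 [[ 0.     1.    -0.   ]
 [ 1.    -0.    -0.004]
 [-0.004 -0.    -1.   ]]
wrist knob px [315.54656982 274.09060669] [ 286  244   60   61 2844] mount mm [  2.1   2.1 134. ]
```

View pics/w4.png

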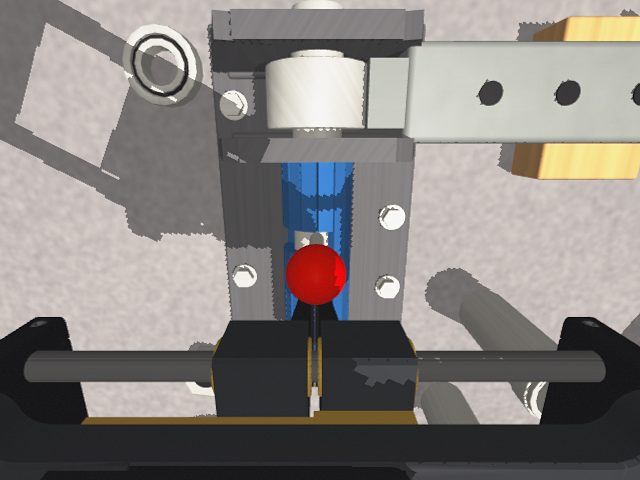

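```bash
python3 -m crank '[[[0.05,0,0],[0,0,0],255],[[0,0,0],[0,0,0],255]]'
python3 -c "
from h import *
st()"
```

```text
clock: 7.0
tcp_pos: [0.5745, 0.0355, 0.1126]
tool_rot: [0.003, 0.515, 0.857, -0.002]
contact_force: [8.0, -11.5, -3.1]
finger_gap: 0.0002
t 7.00 gap 0.0002 tcp mount mm [  2.  -22.5 112.6] F mount [  1.7 -13.9  -3.1]
tool axes in mount
 [[ 0.     1.     0.   ]
 [ 1.    -0.    -0.007]
 [-0.007  0.    -1.   ]]
```

```bash
python3 -m crank '[[[-0.4,0,0],[0,0,0],255],[[-0.3,0,0],[0,0,0],255],[[0,0,-1],[0,0,0],255],[[0,0,-1],[0,0,0],255],[[0.4,0.4,0],[0,0,0],255],[[0.5,0.4,0],[0,0,0],255],[[0.5,0.4,0],[0,0,0],255],[[0,0,0],[0,0,0],255],[[0,0,0],[0,0,0],255]]'
python3 -c "
from h import *
st();wknob(.134,'pics/w5.png')"
```

```text
clock: 7.9
tcp_pos: [0.5945, 0.0742, 0.1715]
tool_rot: [-0.001, 0.515, 0.857, -0.001]
contact_force: [0.0, 0.2, -0.7]
finger_gap: 0.0004
t 7.90 gap 0.0004 tcp mount mm [ 37.9   2.3 171.5] F mount [ 0.1  0.2 -0.7]
tool axes in mount
 [[-0.     1.    -0.002]
 [ 1.     0.     0.001]
 [ 0.001 -0.002 -1.   ]]
wrist knob px [259.49468994 275.79504395] [ 239  255   42   42 1413] mount mm [  2.1   2.2 134. ]
```

View pics/w5.png

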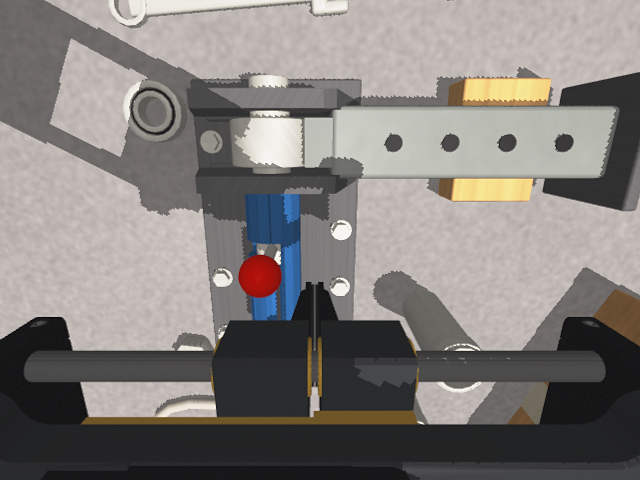

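```bash
python3 -m crank '[[[0,0,0.9],[0,0,0],255],[[0,0,0.7],[0,0,0],255],[[0,0,0.36],[0,0,0],255],[[0,-0.3,0],[0,0,0],255],[[0,-0.2,0],[0,0,0],255],[[0,-0.2,0.03],[0,0,0],255],[[0,-0.2,0.05],[0,0,0],255],[[0,-0.2,0.05],[0,0,0],255],[[0,-0.2,0.05],[0,0,0],255],[[0,0,0],[0,0,0],255]]'
python3 -c "
from h import *
st();wknob(.125,'pics/w6.png');"
```

```text
clock: 8.95
tcp_pos: [0.5598, 0.055, 0.1083]
tool_rot: [-0.0, 0.515, 0.857, -0.0]
contact_force: [0.3, 0.5, 0.6]
finger_gap: 0.0007
t 8.95 gap 0.0007 tcp mount mm [ -1.8   1.7 108.3] F mount [0.6 0.3 0.6]
tool axes in mount
 [[ 0.001  1.    -0.001]
 [ 1.    -0.001  0.   ]
 [ 0.    -0.001 -1.   ]]
wrist knob px [267. 313.] [ 240  291   55   30 1253] mount mm [-25.5   3.9 125. ]
```

View pics/w6.png

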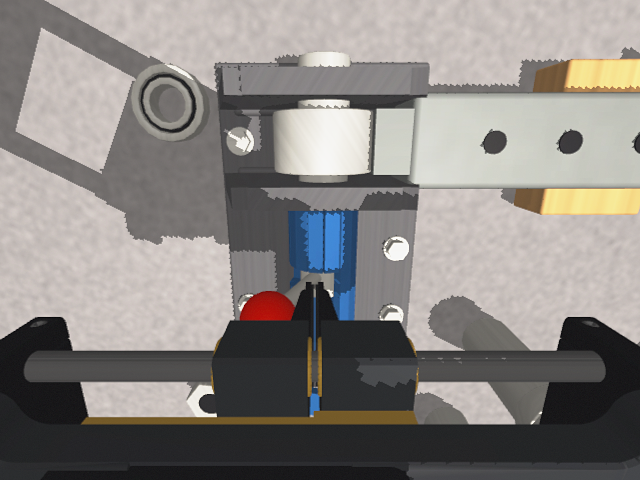

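```bash
python3 -m crank '[[[0,-0.25,0],[0,0,0],255],[[0,-0.25,0],[0,0,0],255],[[0,-0.25,0],[0,0,0],255],[[0,-0.2,0],[0,0,0],255],[[0,0,0],[0,0,0],255]]'
python3 -c "
from h import *
st();wknob(.113,'pics/w7.png');T,S=cam('top'),cam('side');cv2.imwrite('pics/s7.png',cv2.resize(S['img'][170:330,220:400],None,fx=4,fy=3.6))"
```

```text
clock: 9.5
tcp_pos: [0.5345, 0.0415, 0.1084]
tool_rot: [-0.0, 0.515, 0.857, -0.001]
contact_force: [-0.5, 0.8, -0.5]
finger_gap: 0.0007
t 9.50 gap 0.0007 tcp mount mm [-30.5   1.6 108.4] F mount [-0.   0.9 -0.5]
tool axes in mount
 [[ 0.001  1.    -0.001]
 [ 1.    -0.001  0.   ]
 [ 0.    -0.001 -1.   ]]
wrist knob px [277.5 301.5] [ 253  277   49   43 1630] mount mm [-50.2   4.1 113. ]
```

View pics/s7.png

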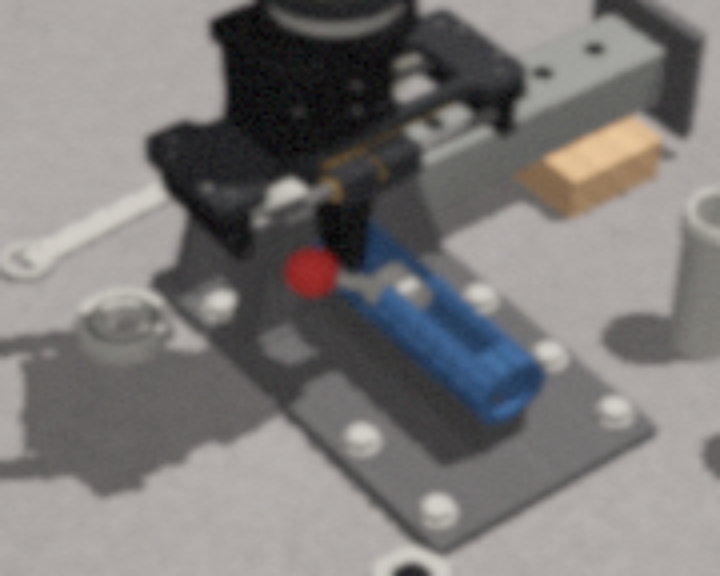

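```bash
python3 -m crank '[[[0,0.2,-0.4],[0,0,0],255],[[0,0,-0.6],[0,0,0],255],[[0,-0.6,0],[0,0,0],255],[[0,-0.7,0],[0,0,0],255],[[0,0,0.3],[0,0,0],255],[[0,0,0.25],[0,0,0],255],[[0,0,0.25],[0,0,0],255],[[0,0,0.25],[0,0,0],255],[[0,0,0.25],[0,0,0],255],[[0,0,0.2],[0,0,0],255],[[0,0,0],[0,0,0],255]]'
python3 -c "
from h import *
st();T,S=cam('top'),cam('side');cv2.imwrite('pics/s8.png',cv2.resize(S['img'][170:330,220:400],None,fx=4,fy=3.6))"
```

```text
clock: 10.75
tcp_pos: [0.4916, 0.0191, 0.0878]
tool_rot: [-0.013, 0.513, 0.858, -0.019]
contact_force: [-39.7, -28.1, 17.4]
finger_gap: 0.0008
t 10.75 gap 0.0008 tcp mount mm [-78.9   2.   87.8] F mount [-48.2  -6.2  17.4]
tool axes in mount
 [[-0.004  0.999 -0.046]
 [ 1.     0.004  0.003]
 [ 0.004 -0.046 -0.999]]
```

View pics/s8.png

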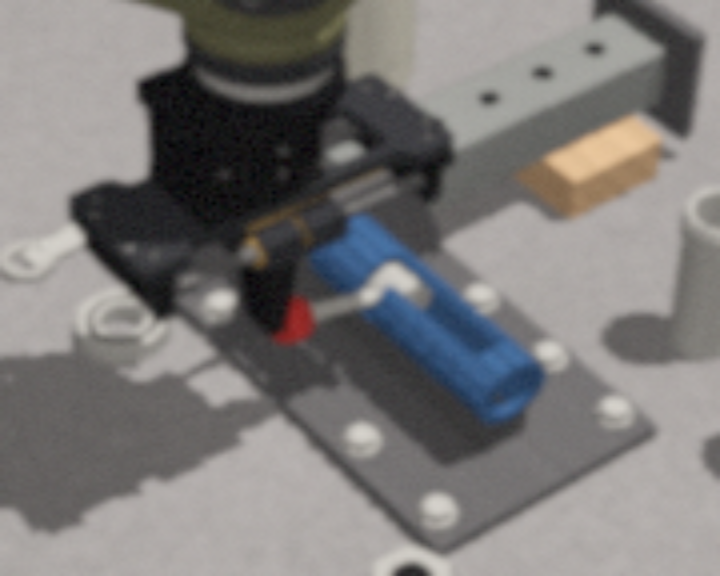

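```bash
python3 -m crank '[[[0,-0.3,0],[0,0,0],255],[[0,-0.3,0],[0,0,0],255],[[0,0,-0.8],[0,0,0],255],[[0,0,-0.8],[0,0,0],255],[[0,0.5,0],[0,0,0],255],[[0,0.6,0],[0,0,0],255],[[0,0,0],[0,0,0],255]]'
python3 -c "
from h import *
st();wknob(.07,'pics/w9.png')"
```

```text
clock: 11.55
tcp_pos: [0.5215, 0.0346, 0.1417]
tool_rot: [0.0, 0.515, 0.857, 0.0]
contact_force: [0.9, -0.6, -1.1]
finger_gap: 0.0004
t 11.55 gap 0.0004 tcp mount mm [-45.2   1.6 141.7] F mount [ 0.5 -1.  -1.1]
tool axes in mount
 [[-0.001  1.     0.001]
 [ 1.     0.001 -0.   ]
 [-0.     0.001 -1.   ]]
wrist knob px [285.58511353 263.5425415 ] [ 267  244   38   40 1175] mount mm [-66.9  -2.6  70. ]
```

View pics/w9.png

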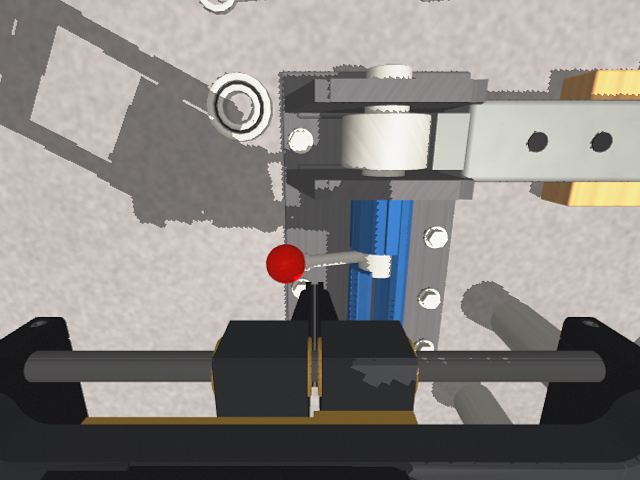

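```bash
python3 -m crank '[[[0,0,0.9],[0,0,0],255],[[0,0,0.6],[0,0,0],255],[[0,0,0.25],[0,0,0],255],[[0,0,0.2],[0,0,0],255],[[0,0,0.15],[0,0,0],255],[[0,0,0.1],[0,0,0],255],[[0,0,0],[0,0,0],255]]'
python3 -c "
from h import *
st();wknob(.07,'pics/w10.png')"
```

```text
clock: 12.3
tcp_pos: [0.5199, 0.0335, 0.0757]
tool_rot: [0.0, 0.515, 0.857, 0.0]
contact_force: [0.5, 0.1, 0.0]
finger_gap: 0.0001
t 12.30 gap 0.0001 tcp mount mm [-47.2   1.4  75.7] F mount [ 0.5 -0.2  0. ]
tool axes in mount
 [[ 0.001  1.     0.   ]
 [ 1.    -0.001 -0.   ]
 [-0.     0.    -1.   ]]
wrist knob px [276.66717529 298.76626587] [ 252  274   49   46 1792] mount mm [-68.5   0.5  70. ]
```

View pics/w10.png

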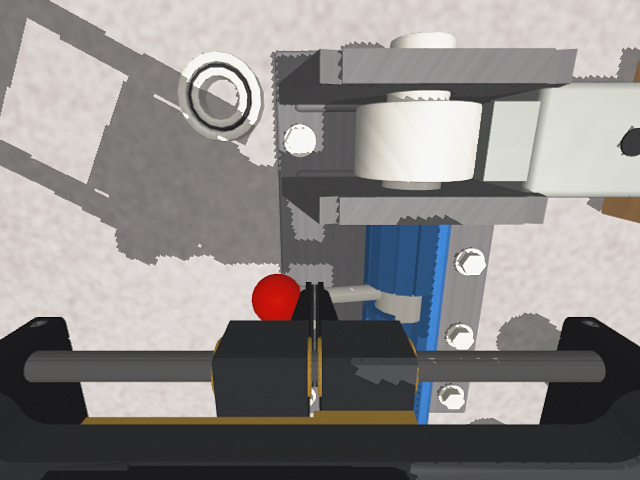

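```bash
python3 -m crank '[[[0,0,0.1],[0,0,0],255],[[0,0,0.06],[0,0,0],255],[[0,0,0],[0,0,0],255]]'
python3 -c "
from h import *
st()"
```

```text
clock: 12.65
tcp_pos: [0.5198, 0.0335, 0.0706]
tool_rot: [0.0, 0.515, 0.857, -0.0]
contact_force: [-1.4, -0.5, 1.6]
finger_gap: 0.0002
t 12.65 gap 0.0002 tcp mount mm [-47.3   1.5  70.6] F mount [-1.5  0.3  1.6]
tool axes in mount
 [[ 0.001  1.     0.   ]
 [ 1.    -0.001 -0.   ]
 [-0.     0.    -1.   ]]
```

```bash
python3 -m crank '[[[0,0,0.08],[0,0,0],255],[[0,0,0.04],[0,0,0],255],[[0,0,0],[0,0,0],255]]'
python3 -c "
from h import *
st();T,S=cam('top'),cam('side');cv2.imwrite('pics/s11.png',cv2.resize(S['img'][170:330,220:400],None,fx=4,fy=3.6))"
```

```text
clock: 12.95
tcp_pos: [0.5201, 0.0335, 0.0696]
tool_rot: [-0.0, 0.515, 0.857, -0.0]
contact_force: [-7.0, -0.9, 15.2]
finger_gap: 0.0004
t 12.95 gap 0.0004 tcp mount mm [-47.    1.3  69.6] F mount [-6.6  2.5 15.2]
tool axes in mount
 [[ 0.     1.    -0.001]
 [ 1.    -0.    -0.   ]
 [-0.    -0.001 -1.   ]]
```

View pics/s11.png

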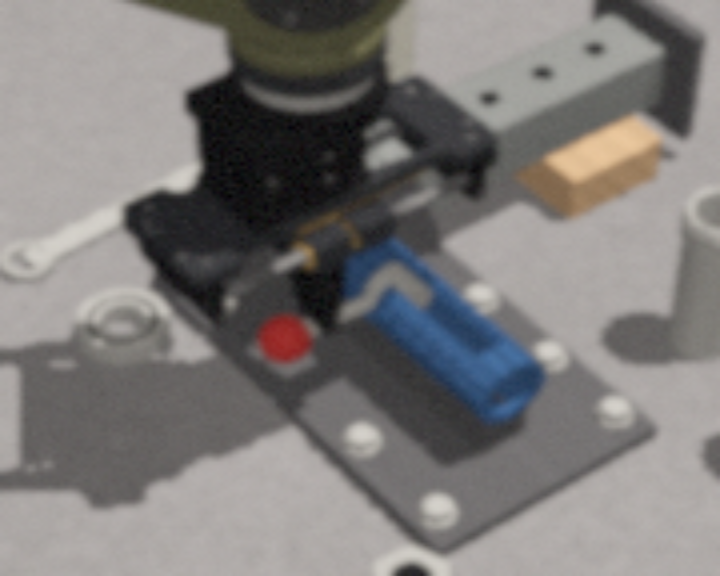

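```bash
python3 -m crank '[[[0,0,0.06],[0,0,0],255],[[0,0,0],[0,0,0],255]]'
python3 -m crank '[[[0,0,-0.3],[0,0,0],255],[[0,0,-0.8],[0,0,0],255],[[0,0,-1],[0,0,0],255],[[0,0,-1],[0,0,0],255],[[0,0,-1],[0,0,0],255],[[0,0,-1],[0,0,0],255],[[-1,0,0],[0,0,0],255],[[-1,0,0],[0,0,0],255],[[-1,0,0],[0,0,0],255],[[0,0,0],[0,0,0],255]]'
python3 -c "
from h import *
st();wknob(.067,'pics/w12.png');T,S=cam('top'),cam('side');cv2.imwrite('pics/s12.png',cv2.resize(S['img'][170:330,220:400],None,fx=4,fy=3.6));cv2.imwrite('pics/t12.png',T['img'])
b=red(S,(200,460,180,340))
for z in (.067,): print(b[0],M.T@(plane(S,b[0],z)-C0)*1e3)"
```

```text
clock: 13.25
tcp_pos: [0.5203, 0.0333, 0.0693]
tool_rot: [-0.0, 0.515, 0.857, -0.001]
contact_force: [-11.6, -2.1, 23.9]
finger_gap: 0.0003
clock: 14.25
tcp_pos: [0.5628, -0.0482, 0.2177]
tool_rot: [0.0, 0.517, 0.856, -0.0]
contact_force: [-0.8, 0.2, -0.0]
finger_gap: 0.0006
t 14.25 gap 0.0006 tcp mount mm [-47.6 -90.8 217.7] F mount [-0.6  0.5 -0. ]
tool axes in mount
 [[ 0.004  1.    -0.   ]
 [ 1.    -0.004 -0.   ]
 [-0.    -0.    -1.   ]]
wrist knob px [290.5 129. ] [275 113  30  33 787] mount mm [-68.7   1.7  67. ]
[291.  263.5] [-67.78227094   2.00345924  67.        ]
```

View pics/w12.png

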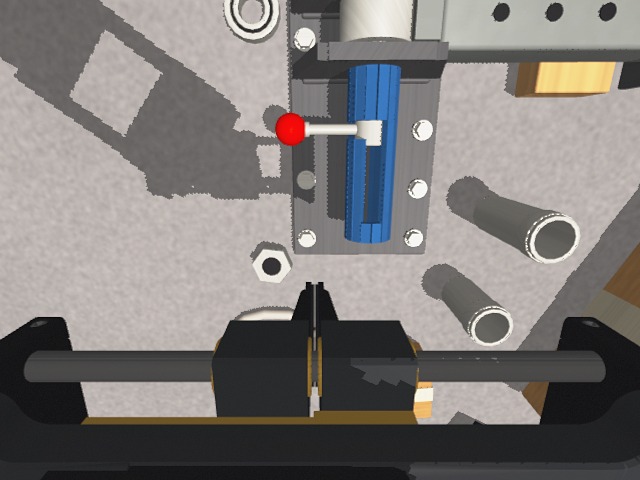

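View pics/s12.png

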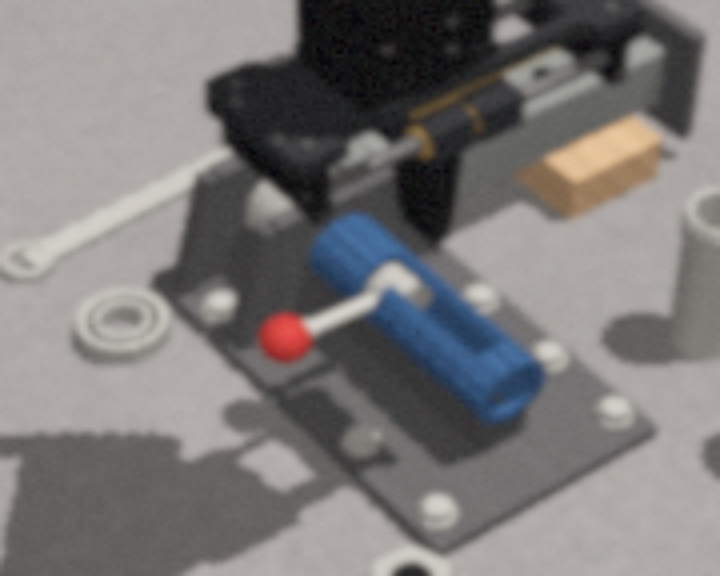

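```bash
python3 -c "
from h import *
from rig import job
st();print(job.hand_in())"
```

```text
t 14.40 gap 0.0006 tcp mount mm [-47.5 -87.9 217.7] F mount [-0.1 -0.4 -0.1]
tool axes in mount
 [[ 0.001  1.    -0.   ]
 [ 1.    -0.001  0.001]
 [ 0.001 -0.001 -1.   ]]
the job is handed in; nothing more can be done
None
```

The boom is locked. I pushed the pin home with the shut fingertips, tipped the handle round the corner of the slot, then pressed the stem down until the handle lay level. I handed in at 14.4 s with the arm clear and about 0 N on the tool.

- **Pin:** it stopped solidly. The last 1.5 mm of commanded push moved it only about 0.1 mm, and the force rose to 14 N. The wrist picture showed the pin standing out past the far cheek.
- **Handle:** it stopped solidly under 24 N. After I let go, the wrist and side views, taken at the 67 mm height expected with the handle down, agreed on the knob's place within about 1 mm. It sits at (-68 to -69, 2) mm against the (-70, 2) I expected. That expectation includes the roughly 2 mm offset in my estimate of the mount's position.
- **Loose parts:** I only steered clear of them. In the last pictures I checked only the bearing, by pixel position, and the spanner, by eye. Both were unmoved; I did not measure the rest.
- **One bad step:** my first press from above slid off the outer side of the knob, with about 50 N sideways on the fingertips. I backed off and pressed on the stem instead. That is below the 120 N wrist limit. The contact looked to be at the fingertips only, not the gripper body, which has the 40 N limit.

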